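# Take the dial lock off the jig hasp and present it to the reader

### The arm

A 7-joint arm with a two-finger parallel gripper is mounted at the origin on the work surface. World frame = base frame: x ahead of the robot, y to its left, z up, the work surface at z = 0. Lengths are in m, angles in rad, forces in N, time in s.
With the tool pointing down it reaches from about 0.425 to 0.925 m from the base axis. Payload 6.8 kg.
Tool frame: the origin (TCP) lies at the very end of the fingers, on their centre line; the grasp point (between the pads) lies 19 mm behind it; z points along the fingers, y is the line along which they close (so a half turn about z gives the same grasp; the last joint's range is limited). The gripper opens to 85 mm and grips with 20 to 120 N. Pads are 22 mm wide; open, the fingers measure 114 mm over their backs; the gripper's body (76 mm by 85 mm) begins 54 mm behind the grasp point. The pads swing forward as they close: fully open they stand 13 mm farther back than shut.
Start: joints at [-1.273, 0.477, 0.022, 1.555, -0.011, 1.109, -0.083], TCP at [0.266, 0.62, 0.231] pointing down, gripper open.
Joint ranges: [-2.96, 2.96], [-0.34, 2.1], [-1.41, 1.46], [0.24, 2.44], [-1.37, 4.51], [0.17, 1.92], [-2.96, 2.96]. Speed limits (rad/s): [2.39, 2.39, 3.14, 3.14, 3.14, 3.14, 3.14].

### API

Orientations are given as a unit quaternion [w, x, y, z].
In Python, from station import bot gives the robot as it stands. The module is installed in compiled form; this text tells all that it offers.
- The arm moves only by the shell command python3 -m jog 'ROWS' [OPENING] [FORCE]. ROWS is JSON, a list of rows, each a list of 4 numbers: the shift along the tool's x, y, z in cm, then the turn about the tool's z in rad. In form: [[x, y, z, spin], ...]. A call has 1 to 20 rows; each row is the pose to reach, as a shift and turn from the pose commanded when the call began, along the tool's axes at that moment; what a row does not reach only later rows make up. A row lasts 1/12 s, in which the tool goes at most 41.7 mm and 7.16 degrees, less where a joint would pass 70% of its speed; a pose out of reach is approached as far as the arm can. A call with a gripper value outside its range is refused whole. OPENING is the closure, from -1 (fully open) to 1 (shut), set as the call begins (- or left out, the last holds). The fingers move at their own pace and stop on an object; FORCE is the grip in N (left out, the last holds). Time passes only in rows, so rows that repeat a pose let the fingers close. It gives the time, the measured TCP pose, the force, the opening and the grip force at its end, in the units of the state.
- bot.get_obs(): the state, without advancing time (a new reading comes with each control period).
- bot.read_camera(name): name is "scene" or "top" or "wrist"; returns a dict with "pixels" (420x560x3 uint8, red, green, blue), "depth" (420x560 float32, m along the optical axis (not along the pixel's ray), 0 where there is no reading), "fovy" (degrees; the focal length in pixels is half the picture's height over the tangent of half this angle, whatever the lens; pixels are square), "cx", "cy" (the principal point, pixels), "distortion" ([k1, k2, p1, p2, k3] as OpenCV has them; the pictures are not rectified), "pose" (4x4, takes a point from camera to world coordinates). Camera axes: x right, y down, z forward; pixel columns grow to the right and rows downward; lengths in m; the calibration is good to about 2 mm. A picture is of the moment at which its call begins.
- bot.hand_in(): hands the job in; it is judged then, once.
The state is a dict: "t": time; "q": joint angles; "joint_vel": joint speeds; "joint_torque": joint torques, N m; "eef_pos": TCP position; "tool_rot": TCP orientation; "contact_force": force on the tool from outside, world axes, zero at the start; "torque": the same for the moment, N m; "gripper_width": opening from 0.0 (shut) to 1.0 (fully open); "grasp_force": force on a finger pad.
Only numpy, scipy, OpenCV 4.12 (cv2) and the standard library are available. Lean on these libraries where they do the work, as an engineer would, in place of code of your own. Each camera call takes 0.05 s, during which the arm holds its last target. There are 200 camera calls.

### The job

Unlock the dial lock on the jig: turn its dial until the pointer clicks into the notch at the index ridge, then pull the shackle fully open towards its round end. Lift the open lock off its seat and present it to the flat reader: keep holding it level, dial up, still and with the shackle open, a hand's breadth above the middle of the reader's dark window. The job ends while the gripper is still holding the lock there; leave the bottle, collar and screwdriver where they are.

Things in the scene. Friction and masses are not known exactly. Their poses are not given: they have to be found in the camera images.
- lock: Dial padlock, loose, lying flat, dial up: aluminium block 64 (x) x 56 (y) x 26 (z) mm, 0.4 kg more or less. Origin: centre of its underside, 30 mm above the table at the start; z up, shackle at the -x end. The middle 40 mm of its long sides (y = +-28 mm) are free for fingers. It cannot be lifted while shut; with the shackle open 20 mm or more it lifts straight up.
- dial_grip (a point): On the dial's axis (over the lock's origin), 47 mm above the lock's underside. Turns with the dial; -x: the pointer. Black disc 44 mm across, its top 32 mm above the lock's underside, with a wing 36 mm long (x), 12 mm thick, top 56 mm above the underside; the pointer end is a 6 mm nose with a white line. The index is a small dark ridge on the lock's face, middle of the shackle end.
- dial (a joint): Dial angle, rad, counter-clockwise from above positive, stops at -0.5 and 2.3. 0: pointer at the index ridge, in the opening notch, a sprung notch that centres it to about 0.06 (bumps of about 0.1 to 0.2 N m at +-0.2 rad). A false notch at 0.75 does not open. Starts at 1.2 to 2.1, so turn clockwise. The shackle is free within about 0.12 rad of 0, else blocked after 1 to 2 mm.
- shackle_crown (a point): Middle of the round end of the steel U shackle: bar 8 mm thick, straight for 24 mm along the lock's y, 13 mm above the lock's underside, 82 mm from the lock's centre when shut. Legs at lock y = +20 and -20 mm (32 mm clear between them); 46 mm clear between crown and block, less 9 mm next to the block for the staple. Below the crown is free down to the table (43 mm).
- shackle (a joint): How far the shackle is pulled out of the block towards the lock's -x, in m: 0 shut, 0.026 fully open (stop). It slides with about 3 N friction and stays where it is left.
- hasp: Fixed steel seat of the lock; origin on the table under the lock's centre, axes as the lock's at the start. Corner tabs (12 mm above the lock's underside, 5 mm thick) hold the lock with 1 mm play; a staple round its +y shackle leg rises to 55 mm above the table. Base plate 112 x 94 x 8 mm. At +y, centre line 107 mm away, a jig slide 150 mm long (x), 35 mm wide, 32 mm high.
- reader_window (a point): Centre of the reader's dark glass window, on top of the reader: fixed grey box 110 x 110 mm, 30 mm high, window 80 x 80 mm. z up.
- bottle: Bystander: small amber bottle, 44 mm across, 100 mm high, standing on the table; origin at its underside.
- collar: Bystander: steel collar, 44 mm across, 16 mm high, lying on the table; origin at its underside.
- screwdriver: Bystander: screwdriver, 130 mm long, lying on the table along its x.
There are look-alikes about, which are no part of the job. Of the things that look like the part that bears reader_window, the smallest one is meant.

How it is judged:
By the outcome, as a careful person would: the job done as asked, in the order asked, and still so for the second after the job is handed in, while the arm keeps its last pose, push and grip.
It also fails if it takes over 72 s, if anything falls off the work surface, if the arm or the gripper's body presses on something with over 40 N, if the wrist force passes 120 N, or if a joint passes its speed limit or range.

## Working session

There is one attempt and no reset: what is moved stays moved. The work goes in short steps, Python scripts to look and compute and a shell command to move; the robot and the scene stay as the last step left them, time stands still between calls to the robot, and variables do not carry over. Pictures are saved under pics/ and viewed, at most 10 in all, crops included, and the job is handed in when it is done.

```bash
mkdir -p pics; cat > h.py <<'E'
import numpy as np, cv2
from station import bot
def cam(n):
    c=bot.read_camera(n); f=210/np.tan(np.radians(c['fovy'])/2)
    c['K']=np.array([[f,0,c['cx']],[0,f,c['cy']],[0,0,1]]); return c
def rays(c,uv):
    p=cv2.undistortPoints(np.float64(uv).reshape(-1,1,2),c['K'],np.float64(c['distortion'])).reshape(-1,2)
    return np.c_[p,np.ones(len(p))]
def onplane(c,uv,z):
    R,o=c['pose'][:3,:3],c['pose'][:3,3]; d=rays(c,uv)@R.T
    return o+d*((z-o[2])/d[:,2])[:,None]
def depthpts(c):
    v,u=np.mgrid[:420,:560]; d=c['depth']
    r=rays(c,np.c_[u.ravel(),v.ravel()])*d.reshape(-1,1)
    P=r@c['pose'][:3,:3].T+c['pose'][:3,3]; P[d.ravel()==0]=np.nan
    return P.reshape(420,560,3)
def save(c,n,crop=None,s=1):
    im=c['pixels'][:,:,::-1]
    if crop: im=im[crop[1]:crop[3],crop[0]:crop[2]]
    cv2.imwrite('pics/'+n,cv2.resize(im,None,fx=s,fy=s,interpolation=cv2.INTER_CUBIC))
E
python3 - <<'E'
from h import *
o=bot.get_obs(); print({k:np.round(v,3).tolist() for k,v in o.items()})
t=cam('top');s=cam('scene')
im=np.hstack([t['pixels'],s['pixels']])[:,:,::-1]
save(t,'top.png',None,1.4)
save(s,'scene.png',None,1.4)
print(t['pose'].round(3),t['fovy'],t['distortion'])
E
```

```text
{'t': 0.0, 'q': [-1.273, 0.478, 0.022, 1.556, -0.012, 1.109, -0.083], 'joint_vel': [-0.002, 0.002, -0.0, -0.0, -0.001, 0.0, -0.001], 'joint_torque': [-0.0, -59.645, 1.608, -28.12, 0.012, 0.01, 0.0], 'eef_pos': [0.266, 0.62, 0.23], 'tool_rot': [-0.0, 0.202, 0.979, -0.001], 'contact_force': [0.04, -0.222, -0.044], 'torque': [0.011, 0.019, 0.042], 'grasp_force': 0.0, 'gripper_width': 1.003}
[[ 0.017 -0.992  0.125  0.466]
 [-1.    -0.019 -0.016  0.011]
 [ 0.018 -0.124 -0.992  0.806]
 [ 0.     0.     0.     1.   ]] 54.14576688480764 [0.01141669 0.         0.         0.         0.        ]
```

View pics/top.png

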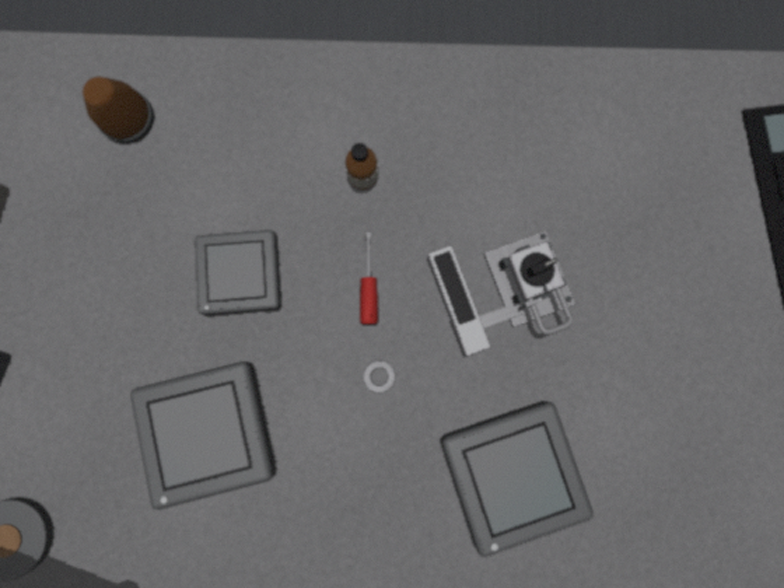

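View pics/scene.png

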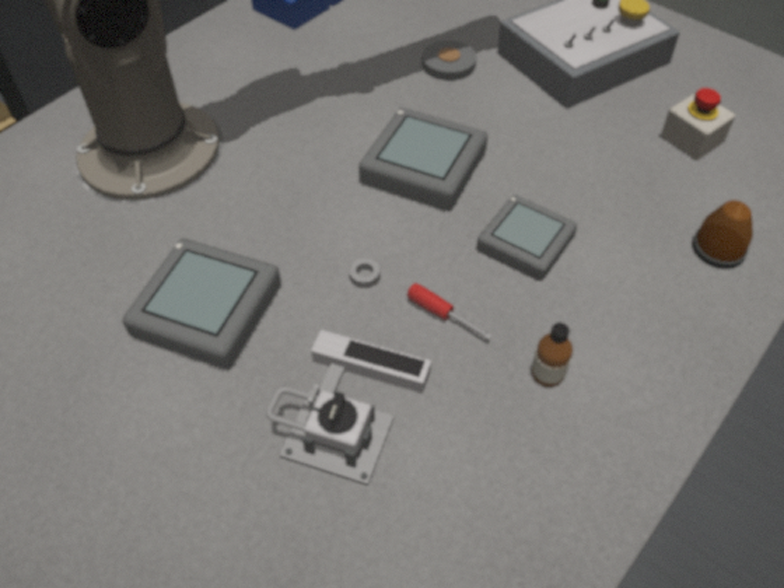

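Top view (at 1.4x): the smallest reader is at (236,272), the lock at (538,270) with its shackle towards (550,325), the slide at (460,300), and the bottle, screwdriver and collar lie between. The scene view agrees with this.

```bash
python3 - <<'E'
from h import *
t=cam('top'); P=depthpts(t); g=cv2.cvtColor(t['pixels'],cv2.COLOR_RGB2GRAY)
def blob(m,box):
    mm=np.zeros_like(m,np.uint8); x0,y0,x1,y1=box; mm[y0:y1,x0:x1]=m[y0:y1,x0:x1]
    cs,_=cv2.findContours(mm,cv2.RETR_EXTERNAL,cv2.CHAIN_APPROX_NONE); return max(cs,key=cv2.contourArea)
def rect(c,z):
    w=onplane(t,c.reshape(-1,2),z)[:,:2].astype(np.float32); return cv2.minAreaRect(w*1000)
z=P[...,2]
print('reader',rect(blob((z>.02)&(z<.04),(130,155,210,235)),.03))
box=(335,155,420,260)
print('slide',rect(blob((z>.022)&(z<.045),(300,170,350,260)),.032))
print('blocktop',rect(blob((z>.047),box),.056))
m=(z>.074); m[:,:335]=0;m[:,420:]=0;m[:150]=0;m[260:]=0
Q=P[m]; print('wing',len(Q),Q.mean(0),Q[:,2].max(),cv2.minAreaRect((Q[:,:2]*1000).astype(np.float32)))
m=(z>.03)&(z<.05); m[:,:335]=0;m[:,420:]=0;m[:205]=0;m[245:]=0
Q=P[m];print('shackle',len(Q),Q.mean(0),cv2.minAreaRect((Q[:,:2]*1000).astype(np.float32)))
# window
win=blob((g>105),(145,168,195,220));print('win',rect(win,.03))
for p in [(169,194),(384,193)]: print(P[p[1],p[0]])
save(t,'c.png',(335,150,435,250),6)
E
```

```text
reader ((593.0062866210938, 224.14842224121094), (110.05082702636719, 111.99703979492188), 5.867319107055664)
slide ((559.9423828125, -77.92842102050781), (148.88592529296875, 35.620975494384766), 21.351139068603516)
blocktop ((589.379150390625, -181.7268524169922), (85.3099594116211, 61.16684341430664), 18.51329231262207)
wing 136 [ 0.59880374 -0.17804934  0.08610947] 0.09052684107398512 ((600.1615600585938, -180.32550048828125), (11.941094398498535, 36.418514251708984), 25.67673683166504)
shackle 477 [ 0.54238042 -0.1740435   0.04248324] ((543.9612426757812, -156.74478149414062), (67.25212097167969, 137.5623779296875), 7.714545726776123)
win ((594.62060546875, 226.73464965820312), (72.34559631347656, 71.55034637451172), 5.920973777770996)
[0.59256016 0.22325833 0.03285231]
[ 0.59309561 -0.17231677  0.08635339]
```

View pics/c.png

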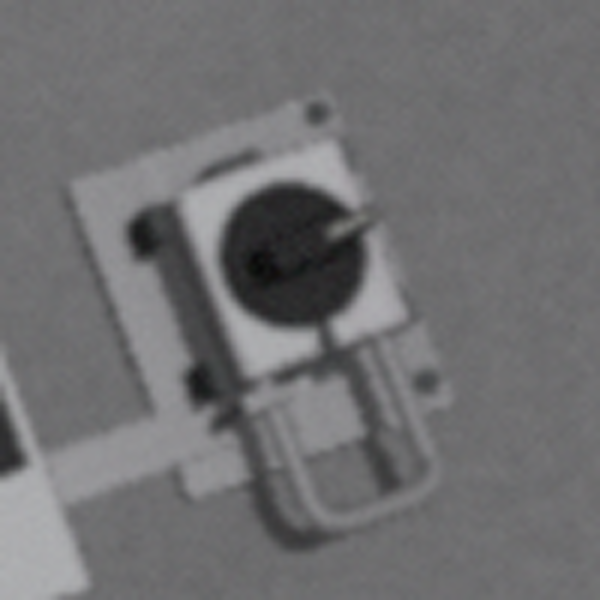

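The crop shows the pointer (white line) at crop (350,228), up-right of the dial centre (293,255). The index ridge is at about (330,335) and the shackle crown at (375,520). That gives a lock centre of about (0.599,-0.178), yaw of about 0.373 and dial angle of about 1.65. The slide and wing measurements agree with this. Next I move above the lock.

```bash
python3 -m jog '[[-62.2,-60.1,-2,0.714],[-62.2,-60.1,-2,0.714],[-62.2,-60.1,-2,0.714],[-62.2,-60.1,-2,0.714],[-62.2,-60.1,-2,0.714],[-62.2,-60.1,-2,0.714],[-62.2,-60.1,-2,0.714],[-62.2,-60.1,-2,0.714],[-62.2,-60.1,-2,0.714],[-62.2,-60.1,-2,0.714],[-62.2,-60.1,-2,0.714],[-62.2,-60.1,-2,0.714],[-62.2,-60.1,-2,0.714],[-62.2,-60.1,-2,0.714],[-62.2,-60.1,-2,0.714],[-62.2,-60.1,-2,0.714],[-62.2,-60.1,-2,0.714],[-62.2,-60.1,-2,0.714],[-62.2,-60.1,-2,0.714],[-62.2,-60.1,-2,0.714]]' -1; python3 -c "
from h import *
o=bot.get_obs();print(o['q'],o['eef_pos'],o['tool_rot'])"
```

```text
t: 1.82
eef_pos: [0.5887, -0.15, 0.2504]
tool_rot: [-0.0, 0.531, 0.847, 0.0]
contact_force: [1.2, 0.8, 0.3]
gripper_width: 1.003
grasp_force: 0.0
[-0.2738074   0.38349867  0.55611242  1.73132109 -0.22485264  1.09090484
  0.80575538] [ 0.58872037 -0.14997343  0.25043654] [-1.58195623e-04  5.30921200e-01  8.47421174e-01  8.81763584e-05]
```

```bash
python3 -m jog '[[0,0,0,0],[0,0,0,0],[0,0,0,0]]'; cat > wing.py <<'E'
from h import *
def wing(zlo=.075,n='w',s=False):
    w=cam('wrist'); P=depthpts(w); z=P[...,2]
    d=np.hypot(P[...,0]-.599,P[...,1]+.178)
    Q=P[(z>zlo)&(z<.095)&(d<.04)]
    print('wing',len(Q),Q.mean(0).round(4),np.median(Q[:,2]),cv2.minAreaRect((Q[:,:2]*1000).astype(np.float32)))
    m=((z>.051)&(z<.0595)&(d<.06)).astype(np.uint8)
    Q=P[m>0]; print('top',len(Q),cv2.minAreaRect((Q[:,:2]*1000).astype(np.float32)))
    return w,P
E
python3 - <<'E'
from wing import *
w,P=wing(); save(w,'w1.png',None,1.4); o=bot.get_obs(); print(o['eef_pos'],w['pose'].round(3))
E
```

```text
t: 2.07
eef_pos: [0.5881, -0.1478, 0.25]
tool_rot: [-0.001, 0.531, 0.847, -0.0]
contact_force: [-1.1, 1.1, 1.0]
gripper_width: 1.001
grasp_force: 0.0
wing 382 [ 0.598  -0.179   0.0858] 0.08617080421478693 ((599.1538696289062, -181.45460510253906), (11.654422760009766, 36.27907943725586), 25.742713928222656)
top 1544 ((593.5509033203125, -180.28443908691406), (73.66694641113281, 57.85218048095703), 20.131383895874023)
[ 0.58814016 -0.14678253  0.25008281] [[ 0.9    0.418  0.124  0.556]
 [ 0.436 -0.862 -0.258 -0.082]
 [-0.001  0.286 -0.958  0.393]
 [ 0.     0.     0.     1.   ]]
```

View pics/w1.png

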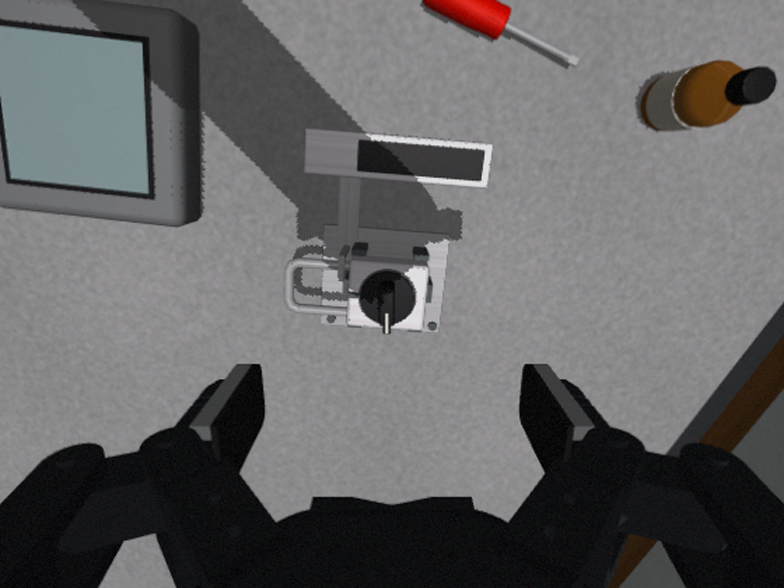

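The wrist view shows the wing upright in the picture at (387,305) with the pointer end at (387,325), so the fingers will close across it. The centre estimate is (0.599,-0.1793). I'll descend in two stages.

```bash
python3 -m jog '[[-3.35,-0.4,4,0],[-3.35,-0.4,8,0],[-3.35,-0.4,12,0],[-3.35,-0.4,13,0],[-3.35,-0.4,13,0],[-3.35,-0.4,13,0],[-3.35,-0.4,13,0],[-3.35,-0.4,13,0]]' 
python3 - <<'E'
from wing import *
w,P=wing(); o=bot.get_obs(); print(o['eef_pos'],o['tool_rot'],o['contact_force'])
E
```

```text
t: 2.78
eef_pos: [0.6009, -0.1798, 0.1228]
tool_rot: [0.002, 0.531, 0.848, 0.001]
contact_force: [-0.6, 0.0, 0.5]
gripper_width: 0.998
grasp_force: 0.0
wing 1008 [ 0.5978 -0.1786  0.0857] 0.08622410563007771 ((599.1227416992188, -181.48388671875), (11.487285614013672, 36.014305114746094), 25.794321060180664)
top 3827 ((593.673583984375, -179.82376098632812), (73.17752075195312, 58.763973236083984), 21.28425407409668)
[ 0.60081332 -0.17989622  0.12270845] [0.00163753 0.53077315 0.84751192 0.00085641] [-0.51148197 -0.25487632  0.9043997 ]
```

```bash
python3 -m jog '[[0.1,-0.15,2,0],[0.1,-0.15,4,0],[0.1,-0.15,5.4,0],[0.1,-0.15,5.6,0],[0.1,-0.15,5.6,0],[0.1,-0.15,5.6,0],[0.1,-0.15,5.6,0]]' && python3 -m jog '[[0,0,0,0],[0,0,0,0],[0,0,0,0],[0,0,0,0],[0,0,0,0],[0,0,0,0],[0,0,0,0],[0,0,0,0],[0,0,0,0],[0,0,0,0],[0,0,0,0],[0,0,0,0]]' 1 50; python3 -c "
from h import *
o=bot.get_obs();print(o['q'],o['torque'])"
```

```text
t: 3.42
eef_pos: [0.5985, -0.1802, 0.0658]
tool_rot: [0.001, 0.531, 0.847, 0.0]
contact_force: [0.1, -0.4, -0.4]
gripper_width: 1.004
grasp_force: 0.0
t: 4.42
eef_pos: [0.5979, -0.1798, 0.0647]
tool_rot: [0.0, 0.531, 0.847, 0.0]
contact_force: [0.1, 0.8, 0.7]
gripper_width: 0.127
grasp_force: 54.5
[-0.13373919  0.63119496  0.45058212  1.83142953 -0.38050851  0.76469715
  0.97061376] [ 0.09764107 -0.21193137  0.00464731]
```

```bash
python3 -m jog '[[0,0,0,0.1],[0,0,0,0.2],[0,0,0,0.3],[0,0,0,0.4],[0,0,0,0.5],[0,0,0,0.6],[0,0,0,0.7],[0,0,0,0.8],[0,0,0,0.9],[0,0,0,1.0],[0,0,0,1.1],[0,0,0,1.2],[0,0,0,1.3],[0,0,0,1.4],[0,0,0,1.5],[0,0,0,1.6],[0,0,0,1.65],[0,0,0,1.65],[0,0,0,1.65],[0,0,0,1.65]]'; python3 - <<'E'
from wing import *
o=bot.get_obs();print(o['q'],o['torque'],o['contact_force'])
v=o['tool_rot'];print('tool y deg',np.degrees(np.arctan2(2*v[2]**2-1,2*v[1]*v[2])))
w,P=wing();save(w,'w2.png',None,1.4)
E
```

```text
t: 6.08
eef_pos: [0.599, -0.1799, 0.0649]
tool_rot: [0.001, 0.983, 0.186, 0.001]
contact_force: [5.2, -0.9, -2.3]
gripper_width: 0.125
grasp_force: 54.2
[-0.39837682  0.77736394  0.86754528  1.84731463 -0.76271854  0.88582048
 -0.35379975] [-8.39012116e-02 -1.33748117e+00 -8.39592957e-04] [ 5.1870553  -0.87461798 -2.30586432]
tool y deg -68.56090393098619
wing 3189 [ 0.6024 -0.1778  0.0859] 0.08651460753627725 ((600.356201171875, -182.6287384033203), (34.787696838378906, 33.0330810546875), 52.10636520385742)
top 4423 ((603.6751708984375, -177.21731567382812), (51.255950927734375, 56.45192337036133), 21.936643600463867)
```

View pics/w2.png

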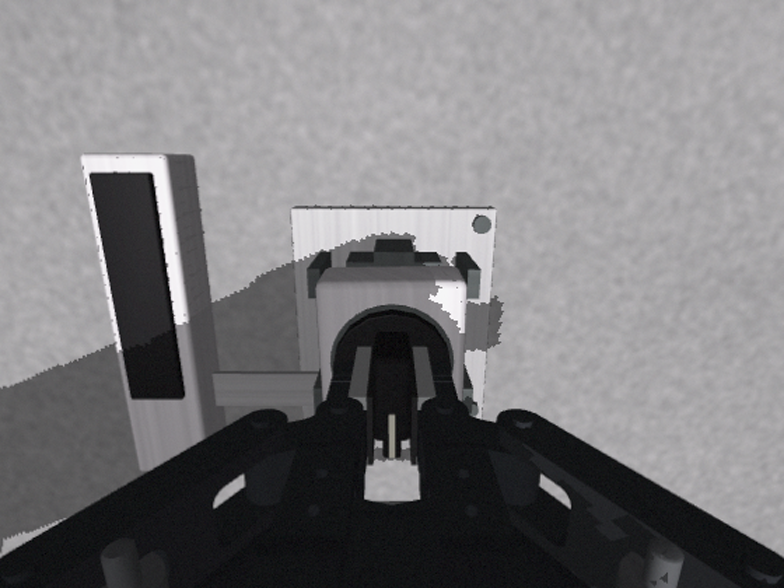

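The pointer (392,440) now points straight down the picture at the index, with the wing aligned to the lock. Next: release, rise, and look again.

```bash
python3 -m jog '[[0,0,0,0],[0,0,0,0],[0,0,0,0],[0,0,0,0],[0,0,0,0],[0,0,0,0]]' -0.3 && python3 -m jog '[[0,0,-3,0],[0,0,-6,0],[0,0,-9,0],[0,0,-10,0],[-4,0,-10,0],[-8.2,0,-10,-0.12],[-8.2,0,-10,-0.24],[-8.2,0,-10,-0.36],[-8.2,0,-10,-0.48],[-8.2,0,-10,-0.6],[-8.2,0,-10,-0.72],[-8.2,0,-10,-0.84],[-8.2,0,-10,-0.96],[-8.2,0,-10,-1.08],[-8.2,0,-10,-1.2],[-8.2,0,-10,-1.32],[-8.2,0,-10,-1.44],[-8.2,0,-10,-1.56],[-8.2,0,-10,-1.57],[-8.2,0,-10,-1.57]]' -0.1; python3 -m jog '[[0,0,0,0],[0,0,0,0],[0,0,0,0]]'; python3 - <<'E'
from wing import *
o=bot.get_obs();print(o['q'],o['torque'],o['contact_force'])
t=cam('top');P=depthpts(t);z=P[...,2]
d=np.hypot(P[...,0]-.599,P[...,1]+.178)
Q=P[(z>.075)&(z<.095)&(d<.03)];print('wing top',len(Q),cv2.minAreaRect((Q[:,:2]*1000).astype(np.float32)) if len(Q)>5 else 0)
w,P=wing();save(w,'w3.png',None,1.4)
z=P[...,2];u=np.array([np.cos(.3735),np.sin(.3735)]);v=np.array([-u[1],u[0]])
D=P[...,:2]-[.599,-.1785];a=D@u;b=D@v
m=(z>.03)&(z<.055)&(a<-.060)&(a>-.1)&(abs(b)<.04)
Q=np.c_[a[m],b[m],z[m]];print('shackle part',len(Q),Q.min(0),Q.max(0),np.percentile(Q[abs(Q[:,1])<.01],[5,50,95],axis=0) if len(Q) else 0)
E
```

```text
t: 6.63
eef_pos: [0.5973, -0.1798, 0.0645]
tool_rot: [-0.0, 0.983, 0.185, -0.0]
contact_force: [-0.5, 0.3, 0.2]
gripper_width: 0.648
grasp_force: 0.0
t: 8.3
eef_pos: [0.5209, -0.2097, 0.1644]
tool_rot: [-0.0, 0.566, 0.825, 0.0]
contact_force: [0.7, 0.6, -0.2]
gripper_width: 0.552
grasp_force: 0.0
t: 8.55
eef_pos: [0.5212, -0.2096, 0.1644]
tool_rot: [-0.0, 0.565, 0.825, -0.0]
contact_force: [-0.5, -0.8, 0.3]
gripper_width: 0.551
grasp_force: 0.0
[-0.21176621  0.42131015  0.62229722  1.92706227 -0.31158391  0.88981392
  0.93752402] [ 0.01114798 -0.0002898   0.02962897] [-0.45145958 -0.8001732   0.34638705]
wing top 153 ((596.4136352539062, -178.68638610839844), (36.09670639038086, 11.765192985534668), 21.752538681030273)
wing 851 [ 0.5947 -0.1791  0.0848] 0.08607530912954572 ((595.2490234375, -179.99859619140625), (36.04900360107422, 11.694005966186523), 21.28798484802246)
top 2749 ((592.9898071289062, -179.7344970703125), (72.22105407714844, 57.88513946533203), 21.28960609436035)
shackle part 808 [-0.08731283 -0.02447624  0.0427225 ] [-0.06046813  0.02267301  0.0491816 ] [[-0.08720526 -0.00904582  0.04483604]
 [-0.08372389  0.00025766  0.04674741]
 [-0.08023085  0.00914     0.0480065 ]]
```

View pics/w3.png

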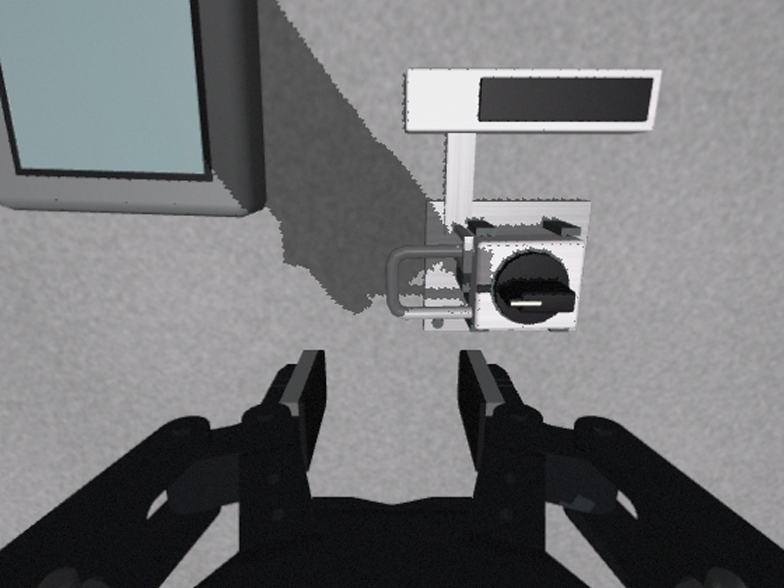

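The dial is at 21.5°, so it sits in the notch (about 0.01 rad off). The shackle crown is at picture (397,282), measured at (0.521,-0.209) and directly below the TCP. Descend with a narrower opening.

```bash
python3 -m jog '[[0,0,2,0],[0,0,4,0],[0,0,6,0],[0,0,8,0],[0,0,9.5,0],[0,0,10.5,0],[0,0,11.5,0],[0,0,12.5,0],[0,0,13,0],[0,0,13,0],[0,0,13,0]]' 0.1 && python3 -m jog '[[0,0,0,0],[0,0,0,0],[0,0,0,0],[0,0,0,0],[0,0,0,0],[0,0,0,0],[0,0,0,0],[0,0,0,0]]' 1 30
```

```text
t: 9.57
eef_pos: [0.5214, -0.2098, 0.0347]
tool_rot: [0.0, 0.565, 0.825, 0.0]
contact_force: [0.3, -0.8, -0.3]
gripper_width: 0.449
grasp_force: 0.0
t: 10.23
eef_pos: [0.5215, -0.2096, 0.0347]
tool_rot: [0.0, 0.565, 0.825, 0.0]
contact_force: [-0.6, 0.8, 2.3]
gripper_width: 0.079
grasp_force: 29.0
```

```bash
python3 -m jog '[[0,-0.2,0,0],[0,-0.4,0,0],[0,-0.6,0,0],[0,-0.8,0,0],[0,-1.0,0,0],[0,-1.2,0,0],[0,-1.4,0,0],[0,-1.6,0,0],[0,-1.8,0,0],[0,-2.0,0,0],[0,-2.2,0,0],[0,-2.4,0,0],[0,-2.55,0,0],[0,-2.65,0,0],[0,-2.75,0,0],[0,-2.8,0,0],[0,-2.8,0,0]]'
```

```text
t: 11.65
eef_pos: [0.497, -0.2191, 0.0349]
tool_rot: [0.001, 0.564, 0.826, 0.001]
contact_force: [6.6, 2.6, 0.2]
gripper_width: 0.077
grasp_force: 29.0
```

```bash
python3 -m jog '[[0,-0.1,0,0],[0,-0.2,0,0],[0,-0.3,0,0],[0,-0.3,0,0],[0,-0.3,0,0]]'; python3 -m jog '[[0,0.3,0,0],[0,0.3,0,0],[0,0.3,0,0]]'
```

```text
t: 12.07
eef_pos: [0.497, -0.2193, 0.0353]
tool_rot: [0.003, 0.563, 0.826, 0.002]
contact_force: [11.7, 4.7, -1.7]
gripper_width: 0.079
grasp_force: 28.9
t: 12.32
eef_pos: [0.497, -0.2191, 0.0348]
tool_rot: [0.001, 0.564, 0.826, 0.001]
contact_force: [8.2, 3.8, -0.9]
gripper_width: 0.075
grasp_force: 29.3
```

The shackle is at its stop: it travelled 26 mm and extra push gave no more motion. Unload, release, rise, and align over the block.

```bash
python3 -m jog '[[0,0.15,0,0],[0,0.15,0,0],[0,0.15,0,0],[0,0.15,0,0],[0,0.15,0,0],[0,0.15,0,0],[0,0.15,0,0]]' 0.4 && python3 -m jog '[[0,0,-3,0],[0,0,-6,0],[0,0,-9,0],[0,0,-12,0],[0,0,-13,0],[0,4,-13,0.12],[0,8,-13,0.24],[0,10.7,-13,0.36],[0,10.7,-13,0.48],[0,10.7,-13,0.6],[0,10.7,-13,0.72],[0,10.7,-13,0.84],[0,10.7,-13,0.96],[0,10.7,-13,1.08],[0,10.7,-13,1.2],[0,10.7,-13,1.32],[0,10.7,-13,1.44],[0,10.7,-13,1.56],[0,10.7,-13,1.575],[0,10.7,-13,1.575]]'; python3 -m jog '[[0,0,0,0],[0,0,0,0],[0,0,0,0]]' -1; python3 - <<'E'
from wing import *
o=bot.get_obs();print(o['q'],o['eef_pos'])
v=o['tool_rot'];print('tool y deg',np.degrees(np.arctan2(2*v[2]**2-1,2*v[1]*v[2])))
for n in ('wrist','top'):
    w=cam(n);P=depthpts(w);z=P[...,2]
    u=np.array([np.cos(.3735),np.sin(.3735)]);q=np.array([-u[1],u[0]])
    D=P[...,:2]-[.598,-.179];a=D@u;b=D@q
    for nm,m in (('block',(z>.052)&(z<.060)&(abs(a)<.045)&(abs(b)<.045)),('wing',(z>.076)&(z<.095)&(abs(a)<.045)&(abs(b)<.045)),('crown',(z>.03)&(z<.055)&(a<-.06)&(a>-.13)&(abs(b)<.012))):
        if m.sum()>5: print(n,nm,m.sum(),np.percentile(a[m],[2,50,98]).round(4),np.percentile(b[m],[2,50,98]).round(4), cv2.minAreaRect((P[m][:,:2]*1000).astype(np.float32)))
    if n=='wrist': save(w,'w4.png',None,1.4)
E
```

```text
t: 12.9
eef_pos: [0.4962, -0.2194, 0.0345]
tool_rot: [-0.0, 0.565, 0.825, -0.0]
contact_force: [-0.0, 0.0, -0.2]
gripper_width: 0.301
grasp_force: 0.0
t: 14.57
eef_pos: [0.596, -0.1803, 0.1639]
tool_rot: [0.0, 0.983, 0.184, -0.001]
contact_force: [1.2, 0.8, 0.2]
gripper_width: 0.301
grasp_force: 0.0
t: 14.82
eef_pos: [0.5962, -0.1805, 0.1646]
tool_rot: [-0.0, 0.983, 0.183, 0.0]
contact_force: [-1.0, -0.1, 0.8]
gripper_width: 0.719
grasp_force: 0.0
[-0.47886916  0.66904529  0.9984721   1.79403311 -0.64716702  1.04589651
 -0.43626727] [ 0.59620467 -0.1805013   0.16458832]
tool y deg -68.9042739811855
wrist block 2810 [-0.0385  0.0095  0.0308] [-0.0279  0.0032  0.0266] ((593.55078125, -180.26193237304688), (72.23331451416016, 58.66509246826172), 21.486473083496094)
wrist wing 706 [-0.0188  0.0007  0.0152] [-0.0064 -0.0011  0.0049] ((596.0726318359375, -180.55055236816406), (36.081092834472656, 11.39702033996582), 21.147045135498047)
wrist crown 222 [-0.1118 -0.1069 -0.1045] [-0.0115  0.0001  0.0117] ((497.4361267089844, -218.32107543945312), (8.207141876220703, 23.355833053588867), 20.690349578857422)
top block 15 [0.0248 0.029  0.032 ] [0.0185 0.0247 0.0273] ((616.8828735351562, -145.90248107910156), (4.850275993347168, 11.653796195983887), 61.710140228271484)
```

View pics/w4.png

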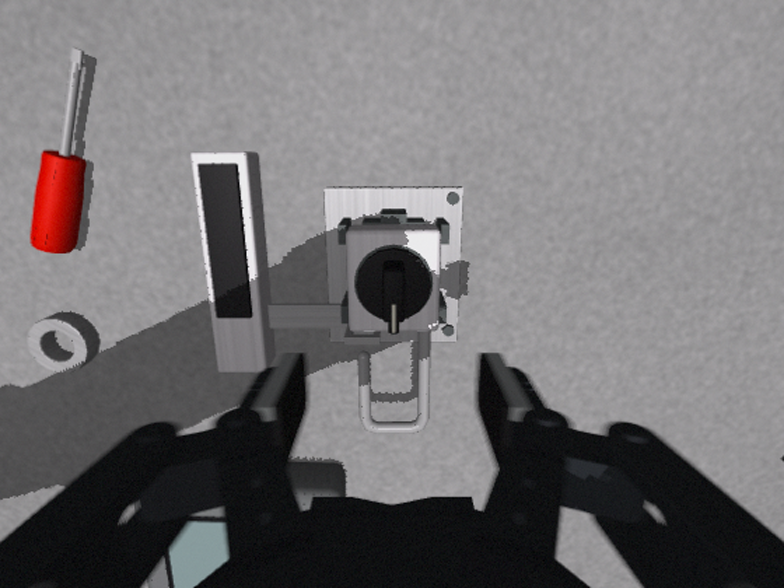

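The shackle is open: the crown at picture (395,427) is 108 mm from the centre. The lock is seated and centred under the gripper, so I descend and grip.

```bash
python3 -m jog '[[0.1,-0.05,2,0],[0.1,-0.05,5,0],[0.1,-0.05,8,0],[0.1,-0.05,10,0],[0.1,-0.05,11.5,0],[0.1,-0.05,12.5,0],[0.1,-0.05,13.5,0],[0.1,-0.05,14,0],[0.1,-0.05,14.2,0],[0.1,-0.05,14.2,0],[0.1,-0.05,14.2,0]]' -1 && python3 -m jog '[[0,0,0,0],[0,0,0,0],[0,0,0,0],[0,0,0,0],[0,0,0,0],[0,0,0,0],[0,0,0,0],[0,0,0,0]]' 1 70
```

```text
t: 15.83
eef_pos: [0.5975, -0.1799, 0.0233]
tool_rot: [0.0, 0.983, 0.182, 0.001]
contact_force: [0.4, 0.2, 0.6]
gripper_width: 1.004
grasp_force: 0.0
t: 16.5
eef_pos: [0.5978, -0.1803, 0.0235]
tool_rot: [0.001, 0.983, 0.182, 0.001]
contact_force: [0.4, -0.7, 6.3]
gripper_width: 0.648
grasp_force: 75.9
```

```bash
python3 -m jog '[[0,0,-0.3,0],[0,0,-0.8,0],[0,0,-1.4,0],[0,0,-2,0],[0,0,-3,0],[0,0,-4,0],[0,0,-6,0],[0,0,-8,0],[0,0,-10,0],[0,0,-12,0],[0,0,-14,0],[0,0,-16,0],[0,0,-16,0],[0,0,-16,0]]'; python3 - <<'E'
from wing import *
o=bot.get_obs();print(o['q'],o['contact_force'])
w=cam('wrist');save(w,'w5.png',None,1.4)
E
```

```text
t: 17.67
eef_pos: [0.5972, -0.1795, 0.1834]
tool_rot: [-0.0, 0.983, 0.182, 0.001]
contact_force: [-0.1, 0.4, -5.5]
gripper_width: 0.64
grasp_force: 76.6
[-0.49374236  0.65031717  1.01942191  1.77825735 -0.62761887  1.07561891
 -0.45356308] [-0.1201416   0.42935953 -5.51272245]
```

View pics/w5.png

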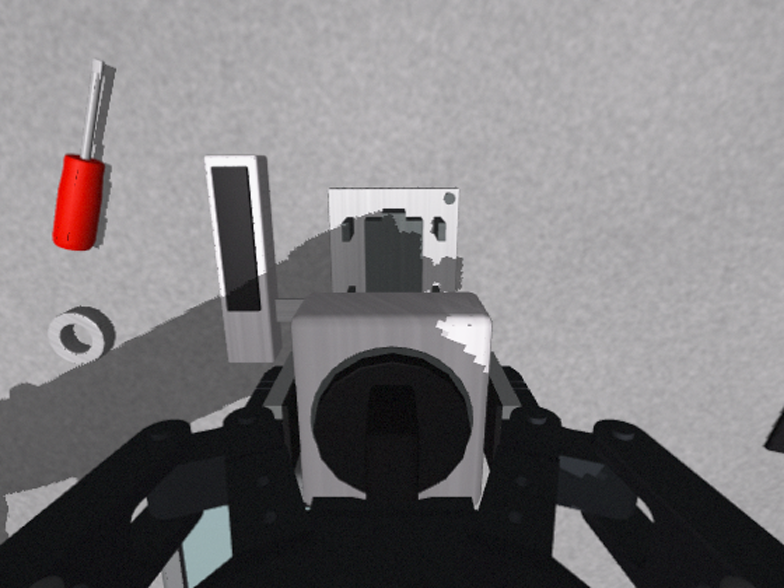

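The lock is off its seat and held level between the fingers (block at picture (393,400)), and the seat is empty. Carry it to the reader at (0.594,0.225).

```bash
python3 -m jog '[[0.4,-1,0,-0.02],[1,-2.6,0,-0.05],[1.8,-4.8,0,-0.1],[2.7,-7.2,0,-0.14],[3.6,-9.6,0,-0.18],[4.5,-12,0,-0.22],[5.4,-14.4,0,-0.26],[6.3,-16.8,0,-0.3],[7.2,-19.2,0,-0.34],[8.1,-21.6,0,-0.38],[9,-24,0,-0.42],[9.9,-26.4,0,-0.46],[10.8,-28.8,0,-0.5],[11.7,-31.2,0,-0.54],[12.6,-33.6,0,-0.58],[13.4,-35.6,0,-0.62],[13.9,-37,0,-0.64],[14.2,-37.9,0,-0.65],[14.2,-37.9,0,-0.65],[14.2,-37.9,0,-0.65]]'; python3 - <<'E'
from h import *
o=bot.get_obs();print(o['q'],o['contact_force'])
w=cam('wrist');P=depthpts(w);z=P[...,2]
m=(z>.02)&(z<.04)&(abs(P[...,0]-.594)<.09)&(abs(P[...,1]-.225)<.09)
Q=P[m];print('reader',m.sum(),cv2.minAreaRect((Q[:,:2]*1000).astype(np.float32)))
E
```

```text
t: 19.38
eef_pos: [0.5935, 0.2242, 0.1823]
tool_rot: [0.0, 0.874, 0.486, -0.0]
contact_force: [0.4, 0.3, -4.2]
gripper_width: 0.642
grasp_force: 76.3
[-1.06746901  0.61013575  0.88902657  1.74673488 -0.53778499  1.04870344
 -0.54258035] [ 0.42879438  0.3345054  -4.16710197]
reader 8908 ((593.32763671875, 224.75535583496094), (109.66039276123047, 109.39983367919922), 5.787067413330078)
```

```bash
python3 -m jog '[[0,0,0.5,0],[0,0,1.3,0],[0,0,2.2,0],[0,0,3.1,0],[0,0,4,0],[0,0,4.9,0],[0,0,5.7,0],[0,0,6.4,0],[0,0,6.8,0],[0,0,6.9,0],[0,0,6.9,0],[0,0,6.9,0],[0,0,6.9,0],[0,0,6.9,0],[0,0,6.9,0],[0,0,6.9,0],[0,0,6.9,0],[0,0,6.9,0]]'; python3 - <<'E'
from h import *
s=cam('scene');save(s,'s2.png',(250,60,520,300),2.8)
t=cam('top');P=depthpts(t);z=P[...,2]
m=(z>.115)&(z<.15)&(abs(P[...,0]-.56)<.13)&(abs(P[...,1]-.22)<.08);Q=P[m];print(len(Q),Q[:,:2].min(0),Q[:,:2].max(0))
E
```

```text
t: 20.93
eef_pos: [0.5936, 0.2251, 0.1136]
tool_rot: [-0.0, 0.874, 0.487, 0.0]
contact_force: [-0.0, -0.4, -4.7]
gripper_width: 0.643
grasp_force: 76.3
943 [0.52048551 0.14002986] [0.62454652 0.24329938]
```

View pics/s2.png

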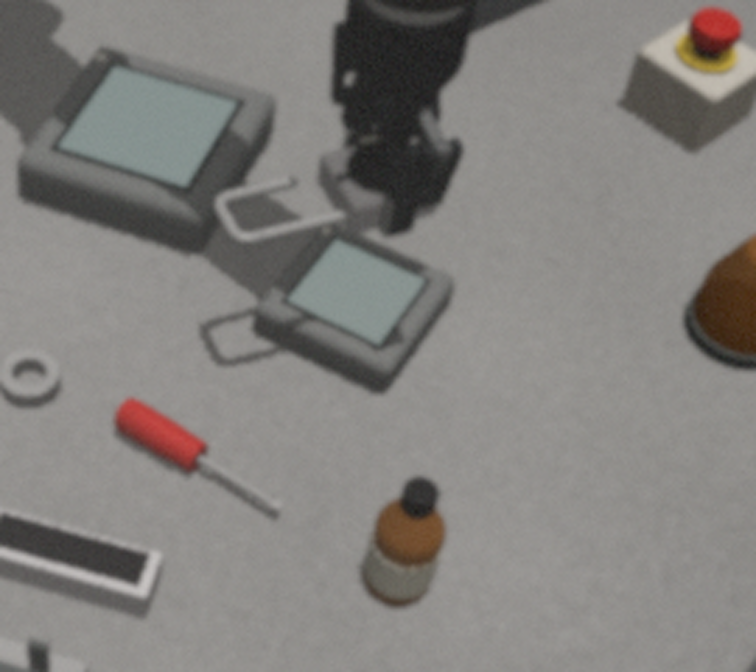

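The lock is held level above the small reader, with the shackle open (crown at (240,225)) about 108 mm from the centre. The bottle, collar and screwdriver have not moved. Handing in.

```bash
python3 -c "
from station import bot
print(bot.hand_in())"
```

```text
the job is handed in; nothing more can be done
None
```

The job is handed in: the lock is unlocked with its shackle fully open, and the gripper holds it level and dial up, about 9 cm above the middle of the smallest reader's window; the hand-in gave no verdict.

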